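Clamp the step board, then hold the hidden bolt head while the nut runs on

TASK

We are assembling a teaware display stand: first swing the toggle clamp fully down onto the dark step board. Then reach down from above into the narrow gap between the steel bracket and the wooden back board, grip the hidden hexagonal bolt head, which is turning idly along with the slow nut driver, and hold it from turning for at least five seconds so that the nut runs on along its thread. Finish still gripping the bolt head with the clamp still down, and leave the teapot, cups and other loose things where they are.

Things in the scene. Friction and masses are not known exactly. Their poses are not given: they have to be found in the camera images.
- stand: Half-built display stand, fixed: plywood base 200 (x) x 520 (y) x 20 mm; origin at the centre of its underside, x away from the robot at yaw 0, z up. Wooden back board at x = 62 to 80, y = -260 to +80 mm, top 155 mm above the table. A dark step board lies at x = -55 to 45, y = 110 to 250 mm, top 38 mm above the table, the clamp over it.
- clamp_hinge (a point): Centre of the clamp's hinge, on the stand at x = 70, y = 180, z = 64 mm; the hinge axis is the stand's y.
- clamp_bar (a point): Centre of the black cross-bar at the free end of the clamp's steel arm: round, 16 mm in diameter, 36 mm long along the stand's y, 115 mm from the hinge. With the clamp fully down it is level with the hinge, 64 mm above the table, 115 mm to the stand's -x side (robot side) of it.
- clamp (a joint): Angle of the clamp arm above level, rad: 0 = fully down (a stop; a rubber foot then rests on the step board), about 0.8 to 1.15 at the start. It stays where it is left (friction, about 0.16 N m); pushing down on the bar closes it.
- bracket_top (a point): Middle of the top edge of the steel bracket's upright plate (140 mm wide along y, 6 mm thick), on its far face, 155 mm above the table; axes as the stand's. The gap from this face to the back board is 52 mm, open above and at both ends. On the plate's robot side the nut driver, a grey cylinder 42 mm across, reaches 110 mm out at the bolt's height.
- bolt_head (a point): Centre of the steel hexagonal bolt head in mid-gap: 24 mm across flats, 16 mm thick along its axis, 125 mm above the table, 30 mm below the bracket's top, 25 mm behind the plate. x: the bolt's axis (the stand's x); y: square to a pair of flats (others every 60 degrees). Turns about x at about 0.15 rad/s until held; jaws closing along the stand's y turn it to the nearest flats.
- thread (a joint): How far the nut has run on along the bolt, rad. 0 at the start; it stays there while the bolt turns with the nut and grows by about 0.13 to 0.15 rad/s while the bolt is held. The thread then drags on the bolt with about 0.08 N m.
- bolt: The bolt itself; origin on its axis at the back face of the bracket's plate, 25 mm to the robot side of the head's centre; same axes as bolt_head.
- teapot: Loose clay teapot, 100 mm across the belly (spout and handle to 160 mm), 92 mm high, behind the stand; origin under its centre.
- cup_a: Loose white cup, 64 mm across, 50 mm high, behind the stand; origin under its centre.
- cup_b: Loose green cup, 64 mm across, 50 mm high, standing on the base board between bracket and clamp; origin under its centre.
- gift_box: Loose cardboard gift box 100 x 130 x 60 mm, behind the stand; origin under its centre.
- washer: Loose steel washer, 40 mm across, 5 mm thick, lying on the base board; origin under its centre.
- wrench: Loose wrench, 170 mm long, lying beyond the stand's -y end; origin under its middle.
- tea_can: Loose metal tea can, 66 mm across, 90 mm high, beyond the stand's +y end; origin under its centre.

How it is judged (in metres and radians):
On the way, in this order (a step that is already met when the one before it is completed fails the run):
1. the clamp is swung fully down (value of joint clamp below 0.06 rad), for 0.3 s.
2. with the clamp down, the bolt head is gripped and held from turning for four seconds (value of joint clamp below 0.06 rad and contact force between the fingers and bolt above 3 N and distance between the grasp point and bolt_head below 0.02 m and angular speed of bolt below 0.05 rad/s and velocity of joint thread above 0.05 rad/s), for 4 s.
At the end, for the whole second after the job is handed in: Clamp within 0.06 rad of fully down; fingers press the bolt head (over 3 N), grasp point within 20 mm of its centre; bolt still (under 0.05 rad/s) while the nut runs on (over 0.05 rad/s; more than 0.5 rad in all); no loose thing over 30 mm from its start (all of step 2 and value of joint thread above 0.5 rad and distance of each of teapot, cup_a, cup_b, gift_box, washer, wrench, tea_can from where it was at the start of the episode below 0.03 m); the arm keeps its last pose, push and grip.
It fails at once if a loose bystander is pushed more than 30 mm or knocked over (distance of any of teapot, cup_a, cup_b, gift_box, washer, wrench, tea_can from where it was at the start of the episode above 0.03 m or angle between any of teapot, cup_a, cup_b, gift_box, washer, wrench, tea_can's own z axis and vertical above 0.5 rad).
It also fails if it takes over 58 s, if anything falls off the work surface, if the arm or the gripper's body presses on something with over 40 N, if the wrist force passes 120 N, or if a joint passes its speed limit or range.

ROBOT

A 6-joint arm with a two-finger parallel gripper is mounted at the origin on the work surface. World frame = base frame: x ahead of the robot, y to its left, z up, the work surface at z = 0. Lengths are in m, angles in degrees, forces in N, time in s.
With the tool pointing down it reaches from about 0.35 to 0.725 m from the base axis. Payload 4.3 kg.
Tool frame: the origin (TCP) lies on the centre line of the jaws, within the pads' length; the fingertips stand 19 mm ahead of it and the grasp point (between the pads) is the TCP; z points along the fingers, y is the line along which they close (so a half turn about z gives the same grasp; the last joint's range is limited). The gripper opens to 85 mm and grips with 20 to 120 N. Pads are 22 mm wide; open, the fingers measure 114 mm over their backs; the gripper's body (76 mm by 85 mm) begins 54 mm behind the grasp point. The pads swing forward as they close: fully open they stand 13 mm farther back than shut.
Start: joints at [58.138, 21.618, 4.641, 73.018, 0, 83.68], TCP at [0.248, 0.519, 0.25] pointing down, gripper open.
Joint ranges: [-156.06, 156.06], [-48.1, 94.91], [-58.44, 69.94], [-101.28, 121.22], [-78.64, 73.56], [-180, 180]. Speed limits (degrees/s): [147.25, 147.25, 180, 180, 180, 180].

INTERFACE

Orientations are given as a 3x3 rotation matrix whose columns are the frame's x, y, z axes.
In Python, from cell import bot, optics, job_done gives the robot as it stands.
- The arm moves only by the tool apply_moves, never from a script. Its argument "series" is a list of rows, each a list of 2 entries, a list of its own where there are three numbers: the shift along the tool's x, y, z in units of 30 mm (1.0 is 30 mm), then the turn, a rotation vector about the tool's x, y, z in degrees. A call has 1 to 20 rows; each row is the pose to reach, as a shift and turn from the pose commanded when the call began, along the tool's axes at that moment; what a row does not reach only later rows make up. A row lasts 1/8 s, in which the tool goes at most 62.5 mm and 10.7 degrees, less where a joint would pass 70% of its speed; a pose out of reach is approached as far as the arm can. A call with a gripper value outside its range is refused whole. "hand" is the gripper command: -1 is shut, 1 is fully open, values between are in proportion, set as the call begins (left out, the last holds). The fingers move at their own pace and stop on an object; the grip force is fixed at half the most. Time passes only in rows, so rows that repeat a pose let the fingers close. It gives the time, the measured TCP pose, the force, the opening and the grip force at its end, in the units of the state.
- bot.observe(): the state, without advancing time (a new reading comes with each control period).
- optics.get_image(name): name is "side" or "top"; returns a dict with "img" (420x560x3 uint8, red, green, blue), "fx", "fy", "cx", "cy" (pixels), "k1" (the pictures are not rectified: a ray, as slopes to the right and down, at radius r is drawn at 1 + k1 r^2 times it, then the intrinsics apply), "R" (3x3) and "t" (3): a world point X has camera coordinates R X + t. Camera axes: x right, y down, z forward; pixel columns grow to the right and rows downward; lengths in m; the calibration is good to about 2 mm. A picture is of the moment at which its call begins. There is no depth.
- job_done(): hands the job in; it is judged then, once.
The state is a dict: "t": time; "qpos": joint angles; "qd": joint speeds; "joint_torque": joint torques, N m; "tcp_pos": TCP position; "eef_rot": TCP orientation; "wrist_force": force on the tool from outside, world axes, zero at the start; "torque": the same for the moment, N m; "gripper_width": finger opening in m; "grasp_force": force on a finger pad.
Only numpy, scipy, OpenCV 4.12 (cv2) and the standard library are available. Lean on these libraries where they do the work, as an engineer would, in place of code of your own. Each camera call takes 0.05 s, during which the arm holds its last target. There are 200 camera calls.

## Working session

There is one attempt and no reset: what is moved stays moved. The work goes in short steps, Python scripts to look and compute and a tool call to move; the robot and the scene stay as the last step left them, time stands still between calls to the robot, and variables do not carry over. Pictures are saved under pics/ and viewed, at most 10 in all, crops included, and the job is handed in when it is done.

Besides the shell and the picture viewer there is one more tool, called after "Request:" as name(argument=value, ...), one argument or row to a line, values as JSON. apply_moves: Moves the arm, as the interface text tells. Its arguments: {"type":"object","properties":{"series":{"type":"array","items":{"type":"array"}},"hand":{"type":"number"}},"required":["series"]}

```bash
mkdir -p pics; ls; python3 - <<'E'
from cell import bot, optics
import cv2,numpy as np,pickle
d={}
for n in("side","top"):
    c=optics.get_image(n); d[n]=c; cv2.imwrite(f"pics/{n}0.png",c["img"][:,:,::-1])
    print(n,{k:np.round(v,4).tolist() for k,v in c.items() if k!="img"})
pickle.dump(d,open("v0.pkl","wb"))
s=bot.observe();print(s["t"],s["tcp_pos"],s["eef_rot"])
E
```

```text
pics
side {'fx': 417.8949, 'fy': 417.8949, 'cx': 282.6171, 'cy': 212.0077, 'k1': 0.0427, 'R': [[0.933, -0.3597, -0.0083], [-0.2015, -0.5033, -0.8403], [0.298, 0.7857, -0.542]], 't': [-0.5651, 0.248, 1.023]}
top {'fx': 389.9501, 'fy': 389.9501, 'cx': 280.9499, 'cy': 210.5626, 'k1': -0.0601, 'R': [[0.0279, -0.999, 0.0347], [-0.9853, -0.0333, -0.1675], [0.1685, -0.0295, -0.9853]], 't': [-0.0031, 0.6412, 0.9237]}
0.1 [0.24762415 0.51832711 0.24945326] [[-9.02263777e-01  4.31183417e-01 -9.67887436e-04]
 [ 4.31184461e-01  9.02262412e-01 -1.58109500e-03]
 [ 1.91546507e-04 -1.84390277e-03 -9.99998282e-01]]
```

View pics/side0.png

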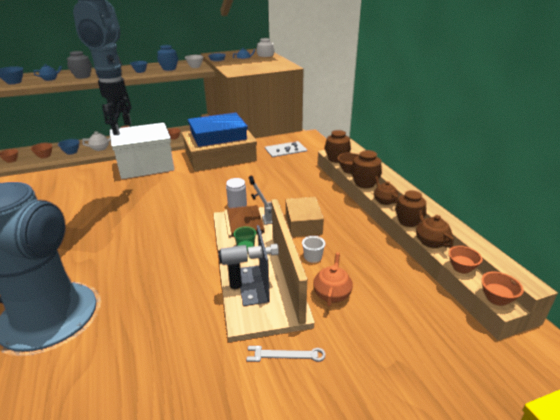

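View pics/top0.png

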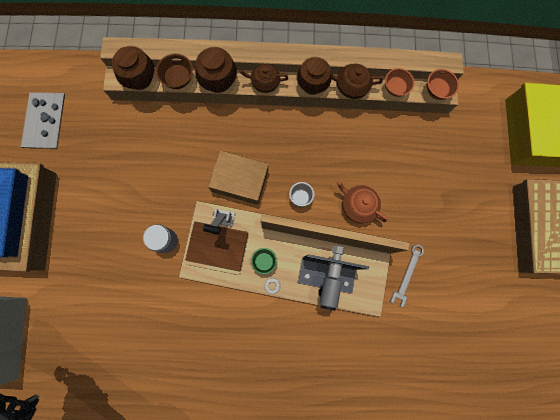

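The views show the stand at about (185–390, 200–315) in the top picture and (215–310, 180–335) in the side picture. I'll enlarge both to get exact corners.

```bash
python3 - <<'E'
import cv2,pickle
d=pickle.load(open("v0.pkl","rb"))
a=d["top"]["img"][190:325,170:420,::-1]; cv2.imwrite("pics/top0c.png",cv2.resize(a,None,fx=3.2,fy=3.2,interpolation=cv2.INTER_CUBIC))
a=d["side"]["img"][170:335,205:325,::-1]; cv2.imwrite("pics/side0c.png",cv2.resize(a,None,fx=3.6,fy=3.6,interpolation=cv2.INTER_CUBIC))
E
```

```text
(no output)
```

View pics/top0c.png

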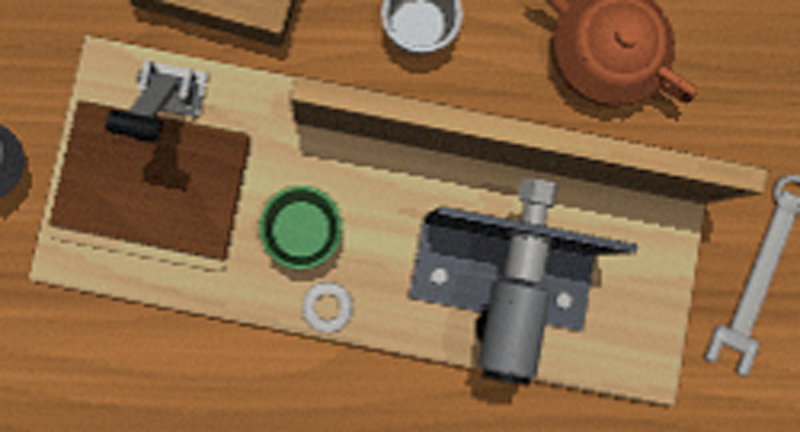

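View pics/side0c.png

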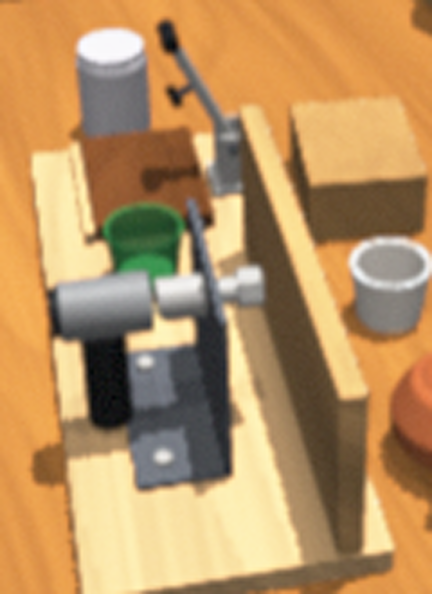

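Top crop: the base corners are (86,37), (30,280) and (675,404), and the bolt head is at about (538,190). Side crop: the bolt head is at (250,286) and the clamp bar at (168,37). Next I'll fit the stand pose to these corners and triangulate the bolt and bar.

```bash
cat > h.py <<'E'
import numpy as np,pickle
from scipy.optimize import least_squares
d=pickle.load(open("v0.pkl","rb"))
def proj(n,X):
    c=d[n]; p=c["R"]@np.asarray(X)+c["t"]; s=p[:2]/p[2]; s=s*(1+c["k1"]*(s@s))
    return np.array([c["fx"]*s[0]+c["cx"],c["fy"]*s[1]+c["cy"]])
def full(n,u):
    o,k=((170,190),3.2) if n=="top" else ((205,170),3.6)
    return (np.array(u)+.5)/k-.5+o
def tri(ut,us):
    f=lambda X:np.r_[proj("top",X)-full("top",ut),proj("side",X)-full("side",us)]
    r=least_squares(f,[.5,.1,.1]);return r.x,r.fun
def W(p,X):
    c,s=np.cos(p[2]),np.sin(p[2]);return np.array([p[0]+c*X[0]-s*X[1],p[1]+s*X[0]+c*X[1],X[2]])
E
python3 - <<'E'
from h import *
P=[("top",(86,37),(.1,.26,.02)),("top",(30,280),(-.1,.26,.02)),("top",(675,404),(-.1,-.26,.02)),
("top",(293,79),(.08,.08,.155)),("top",(294,99),(.062,.08,.155)),("top",(767,170),(.08,-.26,.155)),("top",(763,192),(.062,-.26,.155)),
("top",(78,102),(.045,.25,.038)),("top",(248,134),(.045,.11,.038)),("top",(232,260),(-.055,.11,.038)),("top",(51,227),(-.055,.25,.038)),
("side",(33,152),(-.1,.26,.02)),("side",(390,553),(.1,-.26,.02)),("side",(246,107),(.062,.08,.155)),("side",(262,107),(.08,.08,.155)),("side",(366,393),(.08,-.26,.155)),("side",(340,399),(.062,-.26,.155))]
f=lambda p:np.concatenate([proj(n,W(p,X))-full(n,u) for n,u,X in P])
r=least_squares(f,[.5,.1,-.1],loss="soft_l1")
print(r.x,np.degrees(r.x[2]));print(np.round(f(r.x).reshape(-1,2),1).tolist())
p=r.x
inv=lambda X:np.r_[np.array([[np.cos(p[2]),np.sin(p[2])],[-np.sin(p[2]),np.cos(p[2])]])@(X[:2]-p[:2]),X[2]]
for nm,a,b in(("bolt",(538,191),(250,286)),("bar",(133,124),(168,37))):
    X,e=tri(a,b);print(nm,X,inv(X),np.round(e,1))
# bolt y in stand with x=.035,z=.125 fixed ; bracket top edge ends
g=lambda y:np.r_[proj("top",W(p,(.035,y[0],.125)))-full("top",(538,191)),proj("side",W(p,(.035,y[0],.125)))-full("side",(250,286))]
s=least_squares(g,[-.1]);print("y",s.x,s.fun,W(p,(.035,s.x[0],.125)))
g=lambda y:np.r_[proj("top",W(p,(.007,y[0]+.07,.155)))-full("top",(435,210)),proj("top",W(p,(.007,y[0]-.07,.155)))-full("top",(637,247))]
s=least_squares(g,[-.1]);print("ybracket",s.x,s.fun)
g=lambda a:np.r_[*[proj(n,W(p,(.07-.115*np.cos(a[0]),.18,.064+.115*np.sin(a[0]))))-full(n,u) for n,u in(("top",(133,124)),("side",(168,37)))]]
s=least_squares(g,[1.]);print("clamp",s.x,s.fun)
for n in("hinge",):print(W(p,(.07,.18,.064)),W(p,(-.045,.18,.064)))
E
```

```text
[ 0.52354898 -0.00392807 -0.16688751] -9.561950206832496
[[-0.1, -0.5], [-0.7, 0.1], [0.1, 1.6], [0.9, -0.9], [-1.0, 0.7], [0.7, 0.3], [0.8, 1.3], [-0.0, -0.5], [1.1, 0.5], [-2.2, 0.4], [-0.8, -0.5], [-0.3, 0.6], [1.9, -1.2], [-1.7, 0.0], [0.2, -0.7], [1.6, 0.3], [0.6, -0.2]]
bolt [ 0.54173829 -0.11410014  0.12544522] [ 0.03623771 -0.1056199   0.12544522] [-0.1  0.5  0.5 -0.1]
bar [0.57591838 0.17161152 0.16769459] [0.02248224 0.18180004 0.16769459] [-0.1  0.5  0.6 -0.1]
y [-0.1055929] [-0.27367644  1.01907656  0.03124654  0.11334989] [ 0.54052226 -0.11386791  0.125     ]
ybracket [-0.10409174] [ 0.51177867  0.31778368 -0.78017265  1.01127232]
clamp [1.14404152] [ 0.60802713  0.59480793  0.66802061 -0.10018829]
[0.62247695 0.16194313 0.064     ] [0.50907469 0.18104623 0.064     ]
```

Request:
apply_moves(
  series=[
    [[-0.5,-0.2,0],[0,0,-1]],
    [[-1.5,-0.6,0],[0,0,-3]],
    [[-2.8,-1.1,0.1],[0,0,-5]],
    [[-4.1,-1.6,0.2],[0,0,-7]],
    [[-5.4,-2.1,0.3],[0,0,-9]],
    [[-6.7,-2.6,0.4],[0,0,-11]],
    [[-8,-3.1,0.5],[0,0,-13]],
    [[-9.3,-3.6,0.6],[0,0,-15.9]],
    [[-10.6,-4.1,0.7],[0,0,-15.9]],
    [[-11.9,-4.6,0.8],[0,0,-15.9]],
    [[-13.2,-5.1,0.9],[0,0,-15.9]],
    [[-14.2,-5.5,0.95],[0,0,-15.9]],
    [[-14.7,-5.7,0.98],[0,0,-15.9]],
    [[-14.87,-5.77,0.98],[0,0,-15.9]],
    [[-14.87,-5.77,0.98],[0,0,-15.9]],
    [[-14.87,-5.77,0.98],[0,0,-15.9]],
    [[-14.87,-5.77,0.98],[0,0,-15.9]],
  ],
  hand=-1,
)

```text
t: 2.22
tcp_pos: [0.5753, 0.1711, 0.2211]
eef_rot: [[-0.986, 0.166, 0.0], [0.166, 0.986, 0.0], [-0.0, 0.0, -1.0]]
wrist_force: [0.1, -0.1, -0.3]
gripper_width: 0.0002
grasp_force: 0.0
```

```bash
python3 - <<'E'
from cell import bot, optics
import cv2,numpy as np
o=[]
for n,(y0,y1,x0,x1) in(("side",(100,300,180,330)),("top",(150,290,160,300))):
    a=optics.get_image(n)["img"][y0:y1,x0:x1,::-1];o.append(cv2.resize(a,None,fx=400/a.shape[1],fy=500/a.shape[0],interpolation=2))
cv2.imwrite("pics/b.png",np.hstack(o));s=bot.observe();print(s["t"],s["eef_rot"],s["qpos"],s["wrist_force"])
E
```

```text
2.325 [[-9.86014914e-01  1.66656997e-01  1.89284922e-04]
 [ 1.66657028e-01  9.86014912e-01  1.67234436e-04]
 [-1.58766967e-04  1.96441310e-04 -9.99999968e-01]] [1.04756864e+01 2.50846493e+01 5.54680636e+00 7.04497504e+01
 7.45025858e-03 2.00691946e+01] [-0.63753565 -1.08610542  1.04622026]
```

View pics/b.png

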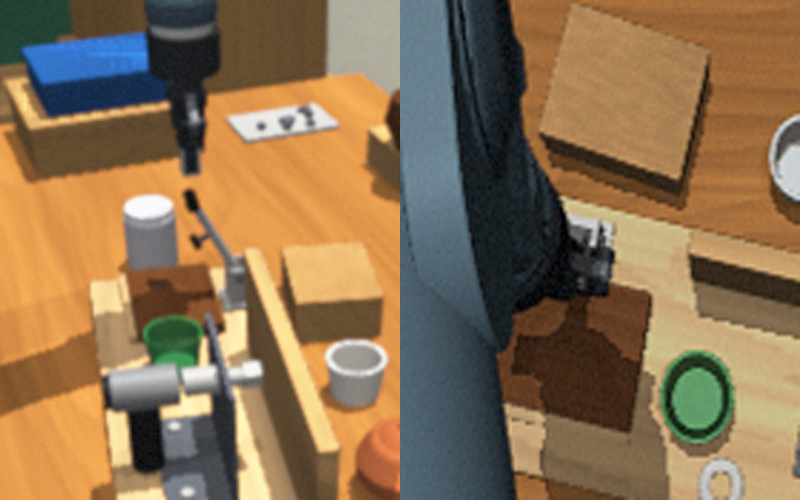

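The closed fingertip, at (188,172) in the left panel, stands right above the clamp bar at (190,200). Now I'll push along the arc.

Request:
apply_moves(
  series=[
    [[0,0,0.4],[0,0,0]],
    [[0,0,0.75],[0,0,0]],
    [[0,0,0.9],[0,0,0]],
    [[0.15,0,1.0],[0,0,0]],
    [[0.32,0,1.08],[0,0,0]],
    [[0.48,0,1.18],[0,0,0]],
    [[0.64,0,1.3],[0,0,0]],
    [[0.8,0,1.4],[0,0,0]],
    [[1.08,0,1.65],[0,0,0]],
    [[1.35,0,1.93],[0,0,0]],
    [[1.58,0,2.24],[0,0,0]],
    [[1.78,0,2.57],[0,0,0]],
    [[1.94,0,2.91],[0,0,0]],
    [[2.08,0,3.27],[0,0,0]],
    [[2.17,0,3.64],[0,0,0]],
    [[2.22,0,3.95],[0,0,0]],
    [[2.25,0,4.15],[0,0,0]],
    [[2.25,0,4.25],[0,0,0]],
    [[2.25,0,4.25],[0,0,0]],
  ],
)

```text
t: 4.7
tcp_pos: [0.5095, 0.1816, 0.0933]
eef_rot: [[-0.986, 0.168, 0.0], [0.168, 0.986, -0.0], [-0.0, 0.0, -1.0]]
wrist_force: [-0.2, 0.5, 0.3]
gripper_width: -0.0002
grasp_force: 0.0
```

Request:
apply_moves(
  series=[
    [[0,0,0.05],[0,0,0]],
    [[0,0,0.1],[0,0,0]],
    [[0,0,0.15],[0,0,0]],
    [[0,0,0.2],[0,0,0]],
    [[0,0,0.2],[0,0,0]],
    [[0,0,0.2],[0,0,0]],
  ],
)

```text
t: 5.45
tcp_pos: [0.5098, 0.1818, 0.0903]
eef_rot: [[-0.986, 0.167, 0.003], [0.167, 0.986, 0.0], [-0.002, 0.001, -1.0]]
wrist_force: [-6.4, -1.8, 19.8]
gripper_width: -0.0001
grasp_force: 10.1
```

```bash
python3 - <<'E'
from cell import bot, optics
import cv2
a=optics.get_image("side")["img"][130:280,190:310,::-1];cv2.imwrite("pics/c.png",cv2.resize(a,None,fx=4,fy=4,interpolation=2))
s=bot.observe();print(s["t"],s["wrist_force"])
E
```

```text
5.5 [-6.96668521 -1.82265188 19.73529312]
```

View pics/c.png

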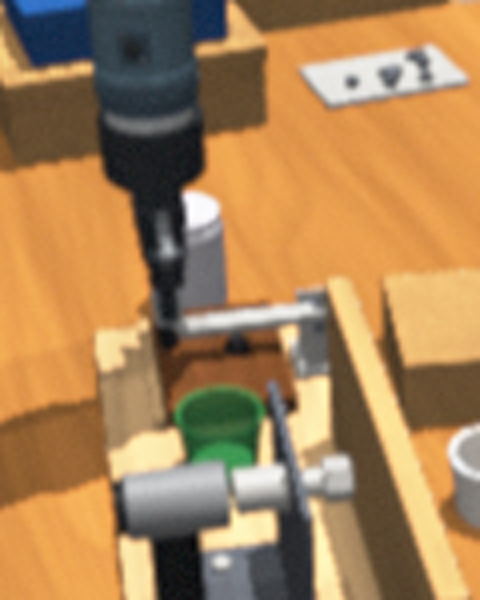

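The clamp arm is level in the picture, and the fingertip presses its bar against the stop with 20 N. I'll lift and go above the bolt head.

Request:
apply_moves(
  series=[
    [[0,0,-0.5],[0,0,0]],
    [[0,0,-1.7],[0,0,0]],
    [[0,0,-3],[0,0,0]],
    [[0,0,-4.3],[0,0,0]],
    [[-0.2,-0.5,-5.1],[0,0,0]],
    [[-0.5,-1.6,-5.33],[0,0,0]],
    [[-0.8,-2.9,-5.33],[0,0,0]],
    [[-1.2,-4.2,-5.33],[0,0,0]],
    [[-1.6,-5.5,-5.33],[0,0,0]],
    [[-2,-6.8,-5.33],[0,0,0]],
    [[-2.3,-8.1,-5.33],[0,0,0]],
    [[-2.6,-9.1,-5.33],[0,0,0]],
    [[-2.68,-9.54,-5.33],[0,0,0]],
    [[-2.68,-9.54,-5.33],[0,0,0]],
    [[-2.68,-9.54,-5.33],[0,0,0]],
    [[-2.68,-9.54,-5.33],[0,0,0]],
  ],
  hand=0.2,
)

```text
t: 7.5
tcp_pos: [0.5405, -0.1129, 0.2474]
eef_rot: [[-0.986, 0.166, 0.0], [0.166, 0.986, 0.0], [0.0, 0.0, -1.0]]
wrist_force: [0.5, 0.2, 0.8]
gripper_width: 0.0514
grasp_force: 0.0
```

```bash
python3 - <<'E'
from cell import bot, optics
import cv2,numpy as np
o=[]
for n,(y0,y1,x0,x1) in(("side",(140,320,200,320)),("top",(190,320,230,390))):
    a=optics.get_image(n)["img"][y0:y1,x0:x1,::-1];o.append(cv2.resize(a,None,fx=600/a.shape[0]if n=="side" else 2.5,fy=600/a.shape[0] if n=="side" else 600/a.shape[0],interpolation=2))
cv2.imwrite("pics/d.png",np.hstack(o));s=bot.observe();print(s["t"],s["tcp_pos"],s["qpos"],s["gripper_width"])
E
```

```text
7.6 [ 0.54056343 -0.11315319  0.24737463] [-1.84106623e+01  1.89761395e+01  3.85298309e-01  7.14092811e+01
  1.21934392e-02 -8.84231831e+00] 0.0511558293235169
```

View pics/d.png

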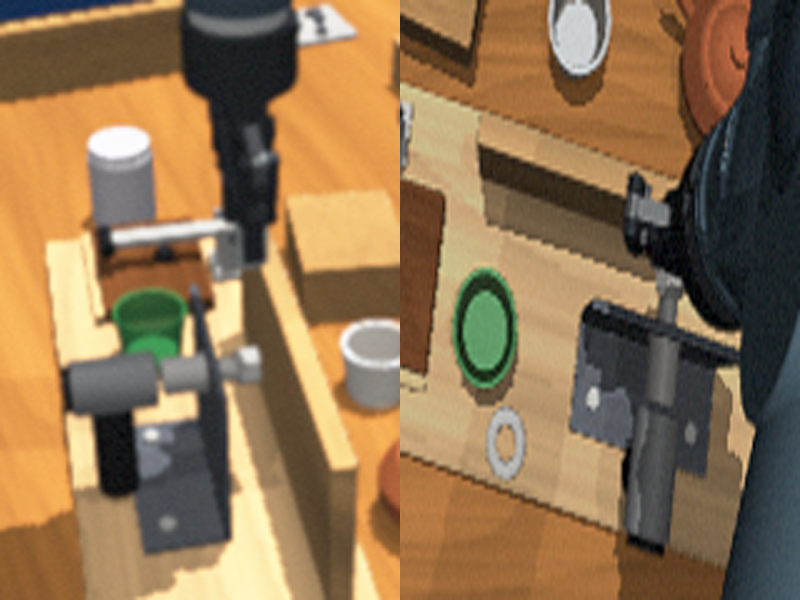

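Left panel: the clamp has stayed level and the fingers hang over the gap. The TCP is within 1 mm of the bolt in plan, so I'll descend.

Request:
apply_moves(
  series=[
    [[-0.03,0,0.5],[0,0,0]],
    [[-0.03,0,1.2],[0,0,0]],
    [[-0.03,0,1.7],[0,0,0]],
    [[-0.03,0,2.1],[0,0,0]],
    [[-0.03,0,2.5],[0,0,0]],
    [[-0.03,0,2.9],[0,0,0]],
    [[-0.03,0,3.3],[0,0,0]],
    [[-0.03,0,3.7],[0,0,0]],
    [[-0.03,0,4],[0,0,0]],
    [[-0.03,0,4.1],[0,0,0]],
    [[-0.03,0,4.1],[0,0,0]],
    [[-0.03,0,4.1],[0,0,0]],
  ],
)

```text
t: 9.1
tcp_pos: [0.5419, -0.1143, 0.1248]
eef_rot: [[-0.986, 0.167, 0.001], [0.167, 0.986, -0.0], [-0.001, -0.0, -1.0]]
wrist_force: [0.2, 0.3, 0.0]
gripper_width: 0.0516
grasp_force: 0.0
```

Request:
apply_moves(
  series=[
    [[0,0,0],[0,0,0]],
    [[0,0,0],[0,0,0]],
    [[0,0,0],[0,0,0]],
    [[0,0,0],[0,0,0]],
    [[0,0,0],[0,0,0]],
    [[0,0,0],[0,0,0]],
    [[0,0,0],[0,0,0]],
    [[0,0,0],[0,0,0]],
    [[0,0,0],[0,0,0]],
    [[0,0,0],[0,0,0]],
    [[0,0,0],[0,0,0]],
    [[0,0,0],[0,0,0]],
  ],
  hand=-1,
)

```text
t: 10.6
tcp_pos: [0.5416, -0.1156, 0.1249]
eef_rot: [[-0.986, 0.168, 0.0], [0.168, 0.986, -0.003], [-0.001, -0.003, -1.0]]
wrist_force: [-1.7, -4.4, 2.2]
gripper_width: 0.0228
grasp_force: 59.0
```

Gripped: width 23 mm, 59 N. I'll hold it there.

Request:
apply_moves(
  series=[
    [[0,0,0],[0,0,0]],
    [[0,0,0],[0,0,0]],
    [[0,0,0],[0,0,0]],
    [[0,0,0],[0,0,0]],
    [[0,0,0],[0,0,0]],
    [[0,0,0],[0,0,0]],
    [[0,0,0],[0,0,0]],
    [[0,0,0],[0,0,0]],
    [[0,0,0],[0,0,0]],
    [[0,0,0],[0,0,0]],
    [[0,0,0],[0,0,0]],
    [[0,0,0],[0,0,0]],
    [[0,0,0],[0,0,0]],
    [[0,0,0],[0,0,0]],
    [[0,0,0],[0,0,0]],
    [[0,0,0],[0,0,0]],
    [[0,0,0],[0,0,0]],
    [[0,0,0],[0,0,0]],
    [[0,0,0],[0,0,0]],
    [[0,0,0],[0,0,0]],
  ],
)

```text
t: 13.1
tcp_pos: [0.5416, -0.1156, 0.1249]
eef_rot: [[-0.986, 0.169, 0.0], [0.169, 0.986, -0.003], [-0.001, -0.003, -1.0]]
wrist_force: [-2.0, -5.3, 2.5]
gripper_width: 0.0231
grasp_force: 59.0
```

Request:
apply_moves(
  series=[
    [[0,0,0],[0,0,0]],
    [[0,0,0],[0,0,0]],
    [[0,0,0],[0,0,0]],
    [[0,0,0],[0,0,0]],
    [[0,0,0],[0,0,0]],
    [[0,0,0],[0,0,0]],
    [[0,0,0],[0,0,0]],
    [[0,0,0],[0,0,0]],
    [[0,0,0],[0,0,0]],
    [[0,0,0],[0,0,0]],
    [[0,0,0],[0,0,0]],
    [[0,0,0],[0,0,0]],
    [[0,0,0],[0,0,0]],
    [[0,0,0],[0,0,0]],
    [[0,0,0],[0,0,0]],
    [[0,0,0],[0,0,0]],
    [[0,0,0],[0,0,0]],
    [[0,0,0],[0,0,0]],
    [[0,0,0],[0,0,0]],
    [[0,0,0],[0,0,0]],
  ],
)

```text
t: 15.6
tcp_pos: [0.5416, -0.1156, 0.1249]
eef_rot: [[-0.986, 0.168, 0.0], [0.168, 0.986, -0.003], [-0.001, -0.003, -1.0]]
wrist_force: [-1.5, -5.3, 2.5]
gripper_width: 0.0227
grasp_force: 59.0
```

```bash
python3 - <<'E'
from cell import bot, optics
import cv2
a=optics.get_image("side")["img"][140:320,200:320,::-1];cv2.imwrite("pics/e.png",cv2.resize(a,None,fx=3.33,fy=3.33,interpolation=2))
s=bot.observe();print(s["t"],s["wrist_force"],s["torque"],s["gripper_width"])
E
```

```text
15.65 [-1.24972024 -4.69366206  2.47270462] [-0.89454747  0.36336008 -0.04490562] 0.02306549975756063
```

View pics/e.png

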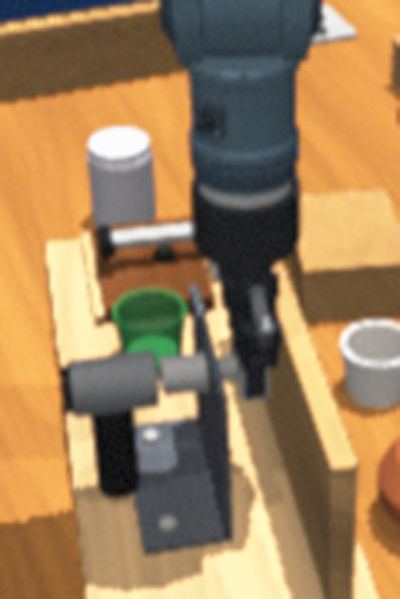

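The head is between the fingers at (250,365), the clamp is down and the cups stand where they were. The readings are steady. I'll hold a little longer for margin, then hand in.

Request:
apply_moves(
  series=[
    [[0,0,0],[0,0,0]],
    [[0,0,0],[0,0,0]],
    [[0,0,0],[0,0,0]],
    [[0,0,0],[0,0,0]],
    [[0,0,0],[0,0,0]],
    [[0,0,0],[0,0,0]],
    [[0,0,0],[0,0,0]],
    [[0,0,0],[0,0,0]],
    [[0,0,0],[0,0,0]],
    [[0,0,0],[0,0,0]],
    [[0,0,0],[0,0,0]],
    [[0,0,0],[0,0,0]],
    [[0,0,0],[0,0,0]],
    [[0,0,0],[0,0,0]],
    [[0,0,0],[0,0,0]],
    [[0,0,0],[0,0,0]],
    [[0,0,0],[0,0,0]],
    [[0,0,0],[0,0,0]],
    [[0,0,0],[0,0,0]],
    [[0,0,0],[0,0,0]],
  ],
)

```text
t: 18.15
tcp_pos: [0.5416, -0.1156, 0.1249]
eef_rot: [[-0.986, 0.169, 0.0], [0.169, 0.986, -0.003], [-0.001, -0.003, -1.0]]
wrist_force: [-2.0, -5.0, 3.2]
gripper_width: 0.0232
grasp_force: 59.0
```

```bash
python3 -c "
from cell import job_done
print(job_done())"
```

```text
the job is handed in; nothing more can be done
None
```

The job is handed in at about 18 s with no verdict returned: the clamp is down, the bolt head has been gripped at 59 N for over 7 s and still is, and the loose things in view look unmoved; I had no direct reading of the nut's travel.

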